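Shut the painter's box with the fingertips

ROBOT

A 6-joint arm with a two-finger parallel gripper is mounted at the origin on the work surface. World frame = base frame: x ahead of the robot, y to its left, z up, the work surface at z = 0. Lengths are in m, angles in rad, forces in N, time in s.
With the tool pointing down it reaches from about 0.35 to 0.725 m from the base axis. Payload 6 kg.
Tool frame: the origin (TCP) lies at the very end of the fingers, on their centre line; the grasp point (between the pads) lies 19 mm behind it; z points along the fingers, y is the line along which they close (so a half turn about z gives the same grasp; the last joint's range is limited). The gripper opens to 85 mm and grips with 20 to 120 N. Pads are 22 mm wide; open, the fingers measure 114 mm over their backs; the gripper's body (76 mm by 85 mm) begins 54 mm behind the grasp point. The pads swing forward as they close: fully open they stand 13 mm farther back than shut.
Start: joints at [1.533, 0.04, 0.085, 0, -1.615, -0.334], TCP at [0.218, 0.559, 0.231] pointing down, gripper open.
Joint ranges: [-2.56, 2.56], [-1.29, 2.01], [-1.08, 1.49], [-3.29, 1.98], [-2.81, -0.18], [-2.99, 2.99]. Speed limits (rad/s): [2.57, 2.57, 3.01, 3.14, 3.14, 3.14].

INTERFACE

Orientations are given as a 3x3 rotation matrix whose columns are the frame's x, y, z axes.
In Python, from cell import arm, imaging, order gives the robot as it stands.
- The arm moves only by the shell command python3 -m crank 'ROWS' [FORCE]. ROWS is JSON, a list of rows, each a list of 7 numbers: the turn, a rotation vector about the world's x, y, z in rad, then the shift along the world's x, y, z in mm, then the closure in counts, from 0 (fully open) to 255 (shut). In form: [[ax, ay, az, tx, ty, tz, gripper], ...]. A call has exactly 5 rows; each row shifts and turns the commanded pose from where the row before left it; what a row does not reach is not made up. A row lasts 1/10 s, in which the tool goes at most 50 mm and 8.59 degrees, less where a joint would pass 70% of its speed; a pose out of reach is approached as far as the arm can. A call with a gripper value outside its range is refused whole. The fingers move at their own pace and stop on an object; FORCE is the grip in N (left out, the last holds). Time passes only in rows, so rows that do not move let the fingers close, or fill a call up. It gives the time, the measured TCP pose, the force, the opening and the grip force at its end, in the units of the state.
- arm.get_state(): the state, without advancing time (a new reading comes with each control period).
- imaging.capture(name): name is "scene" or "top" or "wrist"; returns (picture, depth): 420x560x3 uint8, red, green, blue; 420x560 float32, m along the optical axis (not along the pixel's ray), 0 where there is no reading.
- imaging.calibration(name): a dict with "camera_matrix" (3x3 intrinsics, pixels), "k1" (the pictures are not rectified: a ray, as slopes to the right and down, at radius r is drawn at 1 + k1 r^2 times it, then the intrinsics apply), "origin" and "attitude" of the camera in the world. Camera axes: x right, y down, z forward; pixel columns grow to the right and rows downward; lengths in m; the calibration is good to about 2 mm. A picture is of the moment at which its call begins: read the wrist's pose just before it. calibration takes no time and is no camera call; for the wrist camera it gives the pose at the moment of the call.
- order.job_done(): hands the job in; it is judged then, once.
Trained networks look in the newest picture that a camera, given by its name, has taken for a name from the list of things; names that differ only in an ending like _2 or _b are one class to them, and where a whole thing is asked for, a point or a joint stands for the part that bears it (a point fixed in the world has none). Each returns a list of dicts, best first, with "score" (0 to 1); they miss things now and then, are a little off and sometimes report something else, mostly with a low value. They report only what shows in the picture. A call takes as long as a camera call.
- imaging.recognise(query, camera): "position" ([x, y, z] in m, in world coordinates, good to about 4 mm: the middle of the surface that is visible of it).
The state is a dict: "clock": time; "q": joint angles; "qd": joint speeds; "joint_efforts": joint torques, N m; "eef_pos": TCP position; "ee_rot": TCP orientation; "wrist_force": force on the tool from outside, world axes, zero at the start; "torque": the same for the moment, N m; "opening": finger opening in m; "gripper_force": force on a finger pad.
Only numpy, scipy, OpenCV 4.12 (cv2) and the standard library are available. Lean on these libraries where they do the work, as an engineer would, in place of code of your own. Each camera call takes 0.05 s, during which the arm holds its last target. There are 200 camera calls.

TASK

Close up the wooden paint box on the desk using only your fingertips, from the outside: push both of its drawers fully home and push the standing lid over until it lies flat shut on the box, without letting it slam. Pinch and lift nothing, keep out of the inside of the drawers and lid, do not shove the box across the desk, and leave the things standing around it where they are.

Things in the scene. Friction and masses are not known exactly. Their poses are not given: they have to be found in the camera images.
- paintbox: Wooden paint box loose on the desk, 3.5 kg, on rubber feet (sliding it takes over 12 N). Origin: centre of its underside; x to its back, y to its left, z up; the drawer front faces -x. Plinth: x and y -100 to 100 mm, flat top 54 mm high. On it a compartment with walls up to 88 mm, x -40 to 100, y -100 to 100, leaving a 60 mm ledge in front. It may shift by less than 25 mm.
- drawer_left (a joint): how far the left drawer (at y = +50 mm of the box) is pulled out towards the box's -x, m: 0 home, 0.10 fully out. It slides with 1.5 N of friction and stays where it is left. Its front board is 94 mm wide, from 10 to 46 mm above the desk, 9 mm thick, its face at x = -109 mm of the box when home.
- left_pull (a point): middle of the outermost face of the left drawer's pull, a brass bar 90 mm wide (along the box's y), 10 mm high, sticking out 16 mm from the front board; 30 mm above the desk. When home it lies at x = -125 mm, y = +50 mm of the box. Push it towards the box's +x to shut the drawer.
- drawer_right (a joint): the same for the right drawer (at y = -50 mm of the box)
- right_pull (a point): the same point on the right drawer's pull; when home at x = -125 mm, y = -50 mm of the box
- lid (a joint): opening of the lid, rad: 0 flat shut, 1.57 upright, 1.9 at its stop, leaning outwards to the left. The stiff hinge (0.4 N m of friction) holds the lid at any angle, so it must be pushed all the way down. Pushed near its free edge it takes 2 to 4 N.
- lid_hinge (a point): middle of the lid's hinge line, on the left upper edge of the compartment: x = 30 mm, y = +100 mm, z = 88 mm of the box; the hinge runs along the box's x
- lid_edge (a point): middle of the lid's free edge, at the outer face (the top when shut). The lid is a board 144 mm long along the hinge, 200 mm from hinge to free edge and 8 mm thick; its outer face lies 8 mm beyond the hinge line and looks to the box's left (+y) when upright. When shut this point is at x = 30, y = -100, z = 96 mm of the box.
- left_tray: inside of the left drawer: plywood tray, walls 35 mm high, and the lining behind its front board. Origin at desk level (box x = 0, y = +50 mm when home). Not to be touched by the fingers.
- right_tray: the same inside the right drawer (box y = -50 mm). Not to be touched.
- lid_lining: plywood lining, 4 mm, of the lid's inner face (its underside when shut; looks to the box's right when upright); part of the lid's 8 mm. Origin at the middle of the hinge line. Not to be touched.
- mug: blue mug, 80 mm across, 90 mm high, with a handle; origin at the centre of its underside. To be left alone (less than 30 mm of movement, as for all of the following).
- ink_bottle: small glass ink jar, 44 mm across, 60 mm high; origin under its centre. Leave alone.
- tape: roll of masking tape lying flat, 90 mm across, 24 mm high; origin under its centre. Leave alone.
- brush_pot: tin of brushes, 72 mm across, tin 100 mm and brushes about 220 mm high; origin under its centre. Leave alone.
- palette: white china plate, 150 mm across, 20 mm high; origin under its centre. Leave alone.
- medium_bottle: amber glass bottle, 56 mm across, 140 mm high; origin under its centre. Leave alone.
- eraser: white eraser in a paper sleeve, 50 x 24 x 12 mm; origin under its centre. Leave alone.

How it is judged:
By the outcome, as a careful person would: the job done as asked, in the order asked, and still so for the second after the job is handed in, with the robot touching nothing.
It also fails if it takes over 58 s, if anything falls off the work surface, if the arm or the gripper's body presses on something with over 40 N, if the wrist force passes 120 N, or if a joint passes its speed limit or range.

## Working session

There is one attempt and no reset: what is moved stays moved. The work goes in short steps, Python scripts to look and compute and a shell command to move; the robot and the scene stay as the last step left them, time stands still between calls to the robot, and variables do not carry over. Pictures are saved under pics/ and viewed, at most 10 in all, crops included, and the job is handed in when it is done.

```bash
mkdir -p pics; cat > h.py <<'E'
import numpy as np, cv2
from cell import arm, imaging, order
def cap(cam,fn=None):
    c=imaging.calibration(cam); p,d=imaging.capture(cam)
    if fn: cv2.imwrite('pics/'+fn,p[:,:,::-1])
    return p,d,c
def cloud(d,c):
    K=np.array(c['camera_matrix']);k=c['k1']
    v,u=np.mgrid[:d.shape[0],:d.shape[1]]
    xd=(u-K[0,2])/K[0,0];yd=(v-K[1,2])/K[1,1]
    x,y=xd.copy(),yd.copy()
    for _ in range(8):
        s=1+k*(x*x+y*y);x=xd/s;y=yd/s
    P=np.stack([x*d,y*d,d],-1)
    return P@np.array(c['attitude']).T+np.array(c['origin'])
E
python3 - <<'E'
from h import *
s=arm.get_state();print({k:np.round(v,3).tolist() for k,v in s.items()})
a,_,_=cap('scene','s1.png');b,d,c=cap('top','t1.png')
for cam in('top','scene'):
  for n in['paintbox','left_pull','right_pull','lid_hinge','lid_edge','mug','ink_bottle','tape','brush_pot','palette','medium_bottle','eraser']:
    print(cam,n,[(np.round(r['position'],3).tolist(),round(r['score'],2)) for r in imaging.recognise(n,cam)[:2]])
E
```

```text
{'clock': 0.0, 'q': [1.533, 0.041, 0.084, -0.0, -1.616, -0.334], 'qd': [-0.001, -0.001, 0.0, -0.0, 0.002, 0.002], 'joint_efforts': [-0.001, -36.82, 34.742, 6.933, -0.005, 0.0], 'eef_pos': [0.218, 0.559, 0.23], 'ee_rot': [[0.932, -0.363, -0.001], [-0.363, -0.932, -0.002], [0.0, 0.002, -1.0]], 'wrist_force': [0.289, -0.749, 0.006], 'torque': [-0.013, -0.015, -0.015], 'gripper_force': 0.0, 'opening': 0.085}
top paintbox [([0.621, -0.135, 0.056], 0.89), ([0.537, -0.075, 0.031], 0.37)]
top left_pull [([0.521, -0.075, 0.037], 0.82), ([0.665, -0.001, 0.285], 0.27)]
top right_pull [([0.507, -0.177, 0.029], 0.84)]
top lid_hinge [([0.666, -0.0, 0.287], 0.98)]
top lid_edge [([0.671, 0.0, 0.284], 0.92)]
top mug [([0.438, 0.055, 0.01], 0.62)]
top ink_bottle [([0.436, -0.28, 0.06], 0.58)]
top tape [([0.539, -0.349, 0.024], 0.78)]
top brush_pot [([0.652, -0.325, 0.1], 0.74)]
top palette [([0.694, 0.224, 0.011], 0.85)]
top medium_bottle [([0.548, 0.175, 0.103], 0.9)]
top eraser [([0.388, -0.147, 0.01], 0.59)]
scene paintbox [([0.661, -0.03, 0.07], 0.59)]
scene left_pull [([0.525, -0.072, 0.033], 0.8), ([0.666, -0.308, 0.092], 0.43)]
scene right_pull [([0.495, -0.177, 0.029], 0.77)]
scene lid_hinge [([0.686, -0.002, 0.213], 0.58)]
scene lid_edge [([0.688, -0.001, 0.21], 0.81)]
scene mug [([0.442, 0.062, 0.053], 0.83), ([0.533, -0.077, 0.026], 0.67)]
scene ink_bottle [([0.442, -0.277, 0.046], 0.68)]
scene tape [([0.541, -0.342, 0.02], 0.65)]
scene brush_pot [([0.664, -0.311, 0.092], 0.84)]
scene palette [([0.693, 0.221, 0.009], 0.89), ([0.665, -0.03, 0.07], 0.37)]
scene medium_bottle [([0.562, 0.192, 0.089], 0.68)]
scene eraser [([0.393, -0.143, 0.014], 0.63)]
```

```bash
python3 -c "
import cv2,numpy as np
a=cv2.imread('pics/s1.png');b=cv2.imread('pics/t1.png')
print(a.shape)"
```

```text
(420, 560, 3)
```

View pics/s1.png

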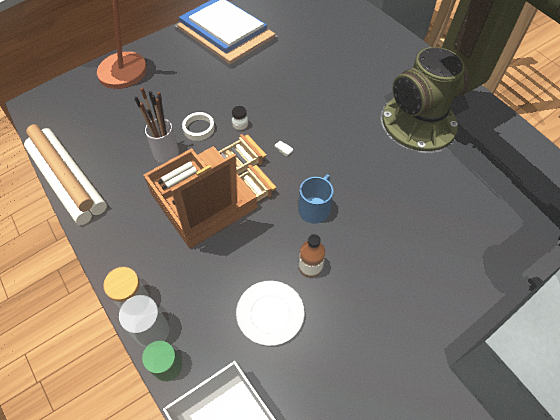

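View pics/t1.png

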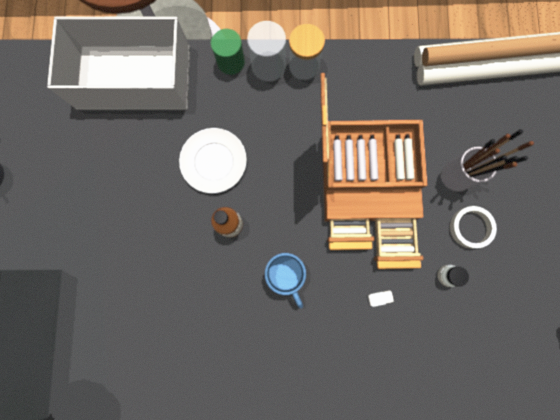

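Scene: the lid stands nearly upright at the box's left. In the top view it runs from (323,75) to (327,190). Both drawers face the robot, with the left pull at (350,245) and the right at (399,265). The mug (286,272) is left of the drawers, the eraser (381,298) in front, and the amber bottle at (227,220). Next I'll measure the box from the depth.

```bash
python3 - <<'E'
from h import *
p,d,c=cap('top');P=cloud(d,c);v,u=np.mgrid[:420,:560]
R=lambda m,lo,hi:P[m&(P[...,2]>lo)&(P[...,2]<hi)&(d>0)]
# ledge rectangle via minAreaRect
hsv=cv2.cvtColor(p,cv2.COLOR_RGB2HSV)
m=(v>110)&(v<275)&(u>320)&(u<432)
L=R(m&(v>180)&(v<225),.049,.060); r=cv2.minAreaRect((L[:,:2]*1000).astype(np.float32));print('ledge',np.median(L[:,2]),r,np.round(cv2.boxPoints(r)).tolist())
W=R(m,.080,.098); r=cv2.minAreaRect((W[:,:2]*1000).astype(np.float32));print('rim',np.median(W[:,2]),r,np.round(cv2.boxPoints(r)).tolist())
lid=R((u>310)&(u<345)&(v>60)&(v<200),.11,.31)
for z in np.arange(.11,.31,.02):
  q=lid[(lid[:,2]>=z)&(lid[:,2]<z+.02)]
  if len(q)>5: print('lid z%.2f'%z,len(q),np.round(np.percentile(q[:,0],[2,98]),3),np.round(np.percentile(q[:,1],[5,50,95]),3))
t=lid[lid[:,2]>.275]; print('topline',np.polyfit(t[:,0],t[:,1],1))
for n,a,b in(('L',328,373),('R',375,424)):
  q=R((v>230)&(v<275)&(u>a)&(u<b),.015,.05)
  print(n,np.round(np.percentile(q,[1,50,99],axis=0),3).tolist())
  for y0 in np.percentile(q[:,1],[10,30,50,70,90]):
    s=q[abs(q[:,1]-y0)<.006];print('  y%.3f'%y0,'minx',np.round(np.percentile(s[:,0],3),4))
# scene lid plane
p,d,c=cap('scene');P=cloud(d,c)
q=P[(d>0)&(P[...,2]>.12)&(P[...,2]<.28)&(P[...,0]>.56)&(P[...,0]<.78)&(abs(P[...,1]+.02)<.06)]
cc=q.mean(0);_,_,V=np.linalg.svd(q-cc);print('lid outer plane',len(q),cc,V[2])
for z in np.arange(.12,.28,.04):
  s=q[abs(q[:,2]-z)<.01];print(z,np.round(np.percentile(s,[3,50,97],axis=0)[:,:2],3).tolist())
E
```

```text
ledge 0.054437127539398056 ((597.8374633789062, -127.82157897949219), (77.98541259765625, 200.047607421875), 0.06077750027179718) [[559.0, -28.0], [559.0, -228.0], [637.0, -228.0], [637.0, -28.0]]
rim 0.08810319061688032 ((689.1595458984375, -122.35564422607422), (142.35118103027344, 207.49630737304688), 1.3768401145935059) [[616.0, -20.0], [620.0, -228.0], [763.0, -224.0], [758.0, -17.0]]
lid z0.11 12 [0.615 0.633] [-0.024 -0.019 -0.016]
lid z0.13 9 [0.615 0.621] [-0.021 -0.018 -0.015]
lid z0.15 9 [0.615 0.622] [-0.019 -0.016 -0.013]
lid z0.17 10 [0.615 0.62 ] [-0.015 -0.013 -0.01 ]
lid z0.19 11 [0.615 0.622] [-0.014 -0.011 -0.007]
lid z0.21 18 [0.615 0.632] [-0.012 -0.008 -0.003]
lid z0.23 20 [0.615 0.632] [-0.009 -0.005 -0.001]
lid z0.25 21 [0.615 0.673] [-0.007 -0.003  0.002]
lid z0.27 436 [0.615 0.754] [-0.004  0.001  0.004]
lid z0.29 67 [0.672 0.701] [-0.001  0.     0.003]
topline [ 0.016701   -0.01129938]
L [[0.495, -0.122, 0.016], [0.512, -0.078, 0.036], [0.532, -0.034, 0.049]]
  y-0.113 minx 0.4957
  y-0.096 minx 0.4957
  y-0.078 minx 0.4956
  y-0.060 minx 0.4955
  y-0.042 minx 0.4955
R [[0.454, -0.221, 0.016], [0.492, -0.178, 0.032], [0.532, -0.135, 0.048]]
  y-0.214 minx 0.4583
  y-0.196 minx 0.4562
  y-0.178 minx 0.4562
  y-0.161 minx 0.4561
  y-0.141 minx 0.4561
lid outer plane 2497 [ 0.68899777 -0.00433475  0.20719213] [-0.00785473  0.99435265 -0.10583528]
0.12 [[0.619, -0.017], [0.691, -0.013], [0.756, -0.012]]
0.16 [[0.621, -0.012], [0.69, -0.009], [0.755, -0.007]]
0.2 [[0.62, -0.007], [0.692, -0.005], [0.756, -0.003]]
0.24000000000000002 [[0.619, -0.003], [0.689, -0.001], [0.755, 0.001]]
0.28 [[0.618, 0.0], [0.688, 0.002], [0.756, 0.004]]
```

```bash
r='x'; python3 -m crank '[[0,0,0.025,16,-42,0,255],[0,0,0.025,16,-42,0,255],[0,0,0.025,16,-42,0,255],[0,0,0.025,16,-42,0,255],[0,0,0.025,16,-42,0,255]]' 20
python3 -m crank '[[0,0,0.025,16,-42,0,255],[0,0,0.025,16,-42,0,255],[0,0,0.025,16,-42,0,255],[0,0,0.025,16,-42,0,255],[0,0,0.025,16,-42,0,255]]'
python3 -m crank '[[0,0,0.025,16,-42,0,255],[0,0,0.025,16,-42,0,255],[0,0,0.025,16,-42,0,255],[0,0,0.025,16,-42,0,255],[0,0,0,0,0,0,255]]'
python3 -c "
from h import *
print(arm.get_state()['ee_rot'])
cap('wrist','w1.png')"
```

```text
clock: 1.9
eef_pos: [0.2983, 0.3473, 0.2314]
ee_rot: [[0.97, -0.243, 0.0], [-0.243, -0.97, 0.0], [0.0, -0.001, -1.0]]
wrist_force: [0.8, -0.2, 1.1]
opening: 0.0123
gripper_force: 0.0
clock: 2.4
eef_pos: [0.3781, 0.1373, 0.2317]
ee_rot: [[0.993, -0.12, 0.001], [-0.12, -0.993, 0.001], [0.001, -0.001, -1.0]]
wrist_force: [-0.1, 1.0, -0.5]
opening: -0.0003
gripper_force: 0.0
clock: 2.9
eef_pos: [0.4424, -0.0335, 0.231]
ee_rot: [[1.0, -0.028, -0.001], [-0.028, -1.0, -0.001], [-0.001, 0.001, -1.0]]
wrist_force: [-0.8, 0.0, 0.7]
opening: -0.0002
gripper_force: 0.0
[[ 9.99598166e-01 -2.83343499e-02 -8.19743906e-04]
 [-2.83354361e-02 -9.99597566e-01 -1.34524123e-03]
 [-7.81297478e-04  1.36792847e-03 -9.99998759e-01]]
```

View pics/w1.png

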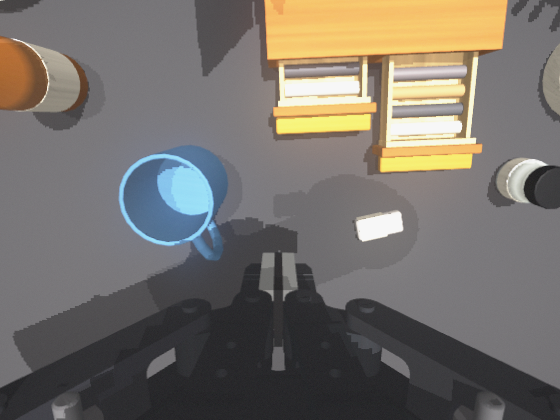

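The wrist view shows the closed fingers at (278,265), the left pull at (322,122), the right pull at (425,160), and the mug handle clear at (210,245). Descending in front of the left pull.

```bash
python3 -m crank '[[0,0,0.028,10,-22,-25,255],[0,0,0,10,-22,-45,255],[0,0,0,2,0,-45,255],[0,0,0,0,0,-45,255],[0,0,0,0,0,-45,255]]'
python3 -m crank '[[0,0,0,4,0,0,255],[0,0,0,4,0,0,255],[0,0,0,4,0,0,255],[0,0,0,4,0,0,255],[0,0,0,4,0,0,255]]'
```

```text
clock: 3.45
eef_pos: [0.4637, -0.0717, 0.0258]
ee_rot: [[1.0, 0.007, 0.001], [0.007, -1.0, 0.0], [0.001, -0.0, -1.0]]
wrist_force: [0.7, 0.6, -0.8]
opening: 0.0
gripper_force: 0.0
clock: 3.95
eef_pos: [0.485, -0.0723, 0.0291]
ee_rot: [[1.0, 0.006, 0.002], [0.006, -1.0, 0.0], [0.002, -0.0, -1.0]]
wrist_force: [-2.7, 0.4, 1.1]
opening: -0.0002
gripper_force: 0.8
```

```bash
python3 -m crank '[[0,0,0,5,-2,-2,255],[0,0,0,6,-2,-2,255],[0,0,0,6,0,-2,255],[0,0,0,6,0,0,255],[0,0,0,4,0,0,255]]'
python3 -m crank '[[0,0,0,2,0,0,255],[0,0,0,2,0,0,255],[0,0,0,1,0,0,255],[0,0,0,0,0,0,255],[0,0,0,0,0,0,255]]'
python3 -m crank '[[0,0,0,0.5,0,0,255],[0,0,0,0.5,0,0,255],[0,0,0,0.5,0,0,255],[0,0,0,0,0,0,255],[0,0,0,0,0,0,255]]'
```

```text
clock: 4.45
eef_pos: [0.5108, -0.0767, 0.0206]
ee_rot: [[1.0, 0.006, -0.001], [0.006, -1.0, -0.0], [-0.001, 0.0, -1.0]]
wrist_force: [-0.3, -0.4, -0.6]
opening: 0.0001
gripper_force: 0.8
clock: 4.95
eef_pos: [0.5158, -0.0765, 0.0213]
ee_rot: [[1.0, 0.006, 0.0], [0.006, -1.0, 0.0], [0.0, 0.0, -1.0]]
wrist_force: [-1.5, -0.6, -0.4]
opening: 0.0001
gripper_force: 0.5
clock: 5.45
eef_pos: [0.5174, -0.0765, 0.0214]
ee_rot: [[1.0, 0.006, 0.0], [0.006, -1.0, -0.0], [0.0, 0.0, -1.0]]
wrist_force: [-1.4, 0.3, 0.5]
opening: 0.0002
gripper_force: 0.6
```

```bash
python3 -m crank '[[0,0,0,1,0,0,255],[0,0,0,1,0,0,255],[0,0,0,1,0,0,255],[0,0,0,0,0,0,255],[0,0,0,0,0,0,255]]'
python3 -m crank '[[0,0,0,0.5,0,0,255],[0,0,0,0.5,0,0,255],[0,0,0,0,0,0,255],[0,0,0,0,0,0,255],[0,0,0,0,0,0,255]]'
python3 -m crank '[[0,0,0,0.5,0,0,255],[0,0,0,0.5,0,0,255],[0,0,0,0,0,0,255],[0,0,0,0,0,0,255],[0,0,0,0,0,0,255]]'
```

```text
clock: 5.95
eef_pos: [0.5205, -0.0766, 0.0213]
ee_rot: [[1.0, 0.006, 0.001], [0.006, -1.0, -0.0], [0.001, 0.0, -1.0]]
wrist_force: [0.5, 0.0, 0.8]
opening: -0.0004
gripper_force: 0.1
clock: 6.45
eef_pos: [0.5213, -0.0766, 0.0213]
ee_rot: [[1.0, 0.006, 0.0], [0.006, -1.0, -0.0], [0.0, 0.0, -1.0]]
wrist_force: [-1.0, -0.1, 1.2]
opening: -0.0001
gripper_force: 0.5
clock: 6.95
eef_pos: [0.5213, -0.0766, 0.0212]
ee_rot: [[1.0, 0.006, -0.002], [0.006, -1.0, -0.0], [-0.002, 0.0, -1.0]]
wrist_force: [-6.2, 2.1, 4.6]
opening: -0.0003
gripper_force: 3.1
```

The left drawer stopped at TCP x=0.521 with 6 N, so it is home. Now the right one.

```bash
python3 -m crank '[[0,0,0,-10,0,0,255],[0,0,0,-30,0,6,255],[0,0,0,-40,0,6,255],[0,0,0,-17,-10,6,255],[0,0,0,0,-40,0,255]]'
python3 -m crank '[[0,0,0,0,-45,0,255],[0,0,0,0,-12,-10,255],[0,0,0,0,0,-8,255],[0,0,0,6,0,0,255],[0,0,0,6,0,0,255]]'
python3 -m crank '[[0,0,0,6,0,0,255],[0,0,0,8,0,0,255],[0,0,0,8,0,0,255],[0,0,0,8,0,0,255],[0,0,0,8,0,0,255]]'
python3 -m crank '[[0,0,0,8,0,0,255],[0,0,0,8,0,0,255],[0,0,0,8,0,0,255],[0,0,0,5,0,0,255],[0,0,0,0,0,0,255]]'
```

```text
clock: 7.45
eef_pos: [0.4251, -0.125, 0.0409]
ee_rot: [[1.0, 0.011, 0.006], [0.011, -1.0, 0.001], [0.006, -0.001, -1.0]]
wrist_force: [1.6, -0.4, 0.9]
opening: 0.0
gripper_force: 0.0
clock: 7.95
eef_pos: [0.4377, -0.1828, 0.0211]
ee_rot: [[1.0, 0.007, 0.0], [0.007, -1.0, -0.0], [0.0, 0.0, -1.0]]
wrist_force: [0.7, -0.8, 0.2]
opening: 0.0003
gripper_force: 0.0
clock: 8.45
eef_pos: [0.4759, -0.1834, 0.0211]
ee_rot: [[1.0, 0.006, -0.0], [0.006, -1.0, 0.0], [-0.0, -0.0, -1.0]]
wrist_force: [-1.1, 0.9, 1.3]
opening: -0.0002
gripper_force: 0.9
clock: 8.95
eef_pos: [0.5051, -0.1837, 0.0212]
ee_rot: [[1.0, 0.006, 0.001], [0.006, -1.0, -0.001], [0.001, 0.001, -1.0]]
wrist_force: [-0.7, -1.1, 0.8]
opening: -0.0002
gripper_force: 0.0
```

```bash
python3 -m crank '[[0,0,0,4,0,0,255],[0,0,0,4,0,0,255],[0,0,0,3,0,0,255],[0,0,0,2,0,0,255],[0,0,0,1,0,0,255]]'
python3 -m crank '[[0,0,0,0.5,0,0,255],[0,0,0,0.5,0,0,255],[0,0,0,0,0,0,255],[0,0,0,0,0,0,255],[0,0,0,0,0,0,255]]'
python3 -m crank '[[0,0,0,0.5,0,0,255],[0,0,0,0.5,0,0,255],[0,0,0,0,0,0,255],[0,0,0,0,0,0,255],[0,0,0,0,0,0,255]]'
```

```text
clock: 9.45
eef_pos: [0.5184, -0.1836, 0.0213]
ee_rot: [[1.0, 0.006, 0.0], [0.006, -1.0, -0.0], [0.0, 0.0, -1.0]]
wrist_force: [-1.5, 0.1, 0.5]
opening: 0.0001
gripper_force: 0.8
clock: 9.95
eef_pos: [0.5193, -0.1835, 0.0213]
ee_rot: [[1.0, 0.006, 0.0], [0.006, -1.0, -0.0], [0.0, 0.0, -1.0]]
wrist_force: [-0.6, 0.1, 0.4]
opening: 0.0001
gripper_force: 0.5
clock: 10.45
eef_pos: [0.5203, -0.1835, 0.0213]
ee_rot: [[1.0, 0.006, 0.0], [0.006, -1.0, -0.0], [0.0, 0.0, -1.0]]
wrist_force: [0.1, -0.1, 0.6]
opening: -0.0002
gripper_force: 0.5
```

```bash
python3 -m crank '[[0,0,0,0.5,0,0,255],[0,0,0,0.5,0,0,255],[0,0,0,0,0,0,255],[0,0,0,0,0,0,255],[0,0,0,0,0,0,255]]'
python3 -m crank '[[0,0,0,0.5,0,0,255],[0,0,0,0.5,0,0,255],[0,0,0,0,0,0,255],[0,0,0,0,0,0,255],[0,0,0,0,0,0,255]]'
```

```text
clock: 10.95
eef_pos: [0.5213, -0.1836, 0.0212]
ee_rot: [[1.0, 0.006, 0.0], [0.006, -1.0, -0.0], [0.0, 0.0, -1.0]]
wrist_force: [-1.0, 0.1, 0.5]
opening: 0.0002
gripper_force: 0.5
clock: 11.45
eef_pos: [0.5223, -0.1836, 0.0212]
ee_rot: [[1.0, 0.006, 0.0], [0.006, -1.0, -0.0], [0.0, 0.0, -1.0]]
wrist_force: [-0.9, 0.7, 1.1]
opening: 0.0002
gripper_force: 0.5
```

```bash
python3 -m crank '[[0,0,0,0.4,0,0,255],[0,0,0,0.3,0,0,255],[0,0,0,0,0,0,255],[0,0,0,0,0,0,255],[0,0,0,0,0,0,255]]'
python3 -m crank '[[0,0,0,0.4,0,0,255],[0,0,0,0.3,0,0,255],[0,0,0,0,0,0,255],[0,0,0,0,0,0,255],[0,0,0,0,0,0,255]]'
```

```text
clock: 11.95
eef_pos: [0.5229, -0.1836, 0.0212]
ee_rot: [[1.0, 0.006, -0.0], [0.006, -1.0, -0.0], [-0.0, 0.0, -1.0]]
wrist_force: [-1.5, 1.4, 0.9]
opening: 0.0001
gripper_force: 0.8
clock: 12.45
eef_pos: [0.5229, -0.1836, 0.0212]
ee_rot: [[1.0, 0.006, -0.002], [0.006, -1.0, -0.0], [-0.002, 0.0, -1.0]]
wrist_force: [-5.6, 0.6, 3.1]
opening: -0.0
gripper_force: 2.7
```

Both are home. I'll retreat, rise, and go round to the outside of the lid.

```bash
python3 -m crank '[[0,0,0,-20,0,0,255],[0,0,0,-5,0,45,255],[0,0,0,0,0,50,255],[0,0,0,0,20,50,255],[0,0,0,0,30,40,255]]'
python3 -m crank '[[0,0,0,0,30,40,255],[0,0,0,0,42,20,255],[0,0,0,0,42,0,255],[0,0,0,0,42,0,255],[0,0,0,0,38,0,255]]'
python3 -m crank '[[0,0,0,20,0,0,255],[0,0,0,40,0,0,255],[0,0,0,45,0,0,255],[0,0,0,40,0,0,255],[0,0,0,20,0,0,255]]'
python3 - <<'E'
from h import *
p,d,c=cap('top','t2.png');P=cloud(d,c);v,u=np.mgrid[:420,:560]
for a,b in((330,372),(378,422)):
  q=P[(d>0)&(v>205)&(v<275)&(u>a)&(u<b)&(P[...,2]>.015)&(P[...,2]<.05)]
  print(np.round(np.percentile(q[:,0],[2,50]),4))
E
```

```text
clock: 12.95
eef_pos: [0.4991, -0.1355, 0.2057]
ee_rot: [[1.0, 0.004, 0.004], [0.004, -1.0, -0.001], [0.004, 0.001, -1.0]]
wrist_force: [1.7, 0.6, 0.4]
opening: 0.0001
gripper_force: 0.0
clock: 13.45
eef_pos: [0.4989, 0.0612, 0.2631]
ee_rot: [[1.0, 0.007, 0.002], [0.007, -1.0, 0.001], [0.002, -0.001, -1.0]]
wrist_force: [0.2, 0.2, 0.3]
opening: -0.0001
gripper_force: 0.0
clock: 13.95
eef_pos: [0.6662, 0.0591, 0.2604]
ee_rot: [[1.0, 0.006, -0.001], [0.006, -1.0, -0.001], [-0.001, 0.001, -1.0]]
wrist_force: [-0.0, 0.4, -0.7]
opening: 0.0001
gripper_force: 0.0
[0.5337 0.5465]
[0.5359 0.5488]
```

View pics/t2.png

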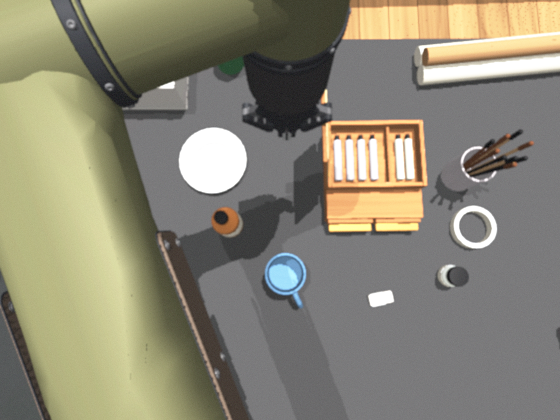

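The picture shows both drawer fronts home (pulls at row 227), the lid still standing at (325,140), and the gripper outside it at (287,120). Neighbours haven't moved. I'll push the lid along its arc.

```bash
python3 -m crank '[[0,0,0,0,-10,0,255],[0,0,0,0,-10,-2,255],[0,0,0,0,-10,-2,255],[0,0,0,0,-6,-2,255],[0,0,0,0,-5,-2,255]]'
python3 -m crank '[[0,0,0,0,-5,0,255],[0,0,0,0,-5,0,255],[0,0,0,0,-5,0,255],[0,0,0,0,-5,0,255],[0,0,0,0,-5,0,255]]'
python3 -m crank '[[0,0,0,0,-6,0,255],[0,0,0,0,-6,0,255],[0,0,0,0,-5,0,255],[0,0,0,0,-5,0,255],[0,0,0,0,-5,0,255]]'
```

```text
clock: 14.5
eef_pos: [0.6633, 0.0173, 0.2553]
ee_rot: [[1.0, 0.006, 0.001], [0.006, -1.0, 0.001], [0.001, -0.001, -1.0]]
wrist_force: [0.2, 3.4, 2.7]
opening: 0.0001
gripper_force: 1.3
clock: 15.0
eef_pos: [0.6637, -0.0072, 0.2547]
ee_rot: [[1.0, 0.006, 0.0], [0.006, -1.0, -0.0], [0.0, 0.0, -1.0]]
wrist_force: [-0.2, 2.1, 2.9]
opening: 0.0001
gripper_force: 1.1
clock: 15.5
eef_pos: [0.6634, -0.0343, 0.254]
ee_rot: [[1.0, 0.006, -0.001], [0.006, -1.0, 0.0], [-0.001, -0.0, -1.0]]
wrist_force: [0.4, 2.1, -0.9]
opening: -0.0
gripper_force: 1.0
```

```bash
python3 -m crank '[[0,0,0,0,-6,-1,255],[0,0,0,0,-6,-2,255],[0,0,0,0,-6,-2,255],[0,0,0,0,-5,-2,255],[0,0,0,0,-5,-2,255]]'
python3 -m crank '[[0,0,0,0,-6,-2,255],[0,0,0,0,-6,-2,255],[0,0,0,0,-5,-2,255],[0,0,0,0,-5,-3,255],[0,0,0,0,-5,-3,255]]'
python3 -m crank '[[0,0,0,0,-5,-3,255],[0,0,0,0,-5,-3,255],[0,0,0,0,-5,-3,255],[0,0,0,0,-5,-3,255],[0,0,0,0,-4,-3,255]]'
```

```text
clock: 16.0
eef_pos: [0.6636, -0.0626, 0.2458]
ee_rot: [[1.0, 0.006, 0.0], [0.006, -1.0, -0.0], [0.0, 0.0, -1.0]]
wrist_force: [-0.5, 1.1, 2.5]
opening: 0.0001
gripper_force: 1.0
clock: 16.5
eef_pos: [0.6636, -0.0895, 0.2335]
ee_rot: [[1.0, 0.006, -0.0], [0.006, -1.0, -0.0], [-0.0, 0.0, -1.0]]
wrist_force: [0.6, 0.3, 2.2]
opening: -0.0001
gripper_force: 0.9
clock: 17.0
eef_pos: [0.6637, -0.1134, 0.2183]
ee_rot: [[1.0, 0.006, -0.0], [0.006, -1.0, -0.0], [-0.0, 0.0, -1.0]]
wrist_force: [1.4, 1.5, 1.9]
opening: -0.0003
gripper_force: 0.8
```

```bash
python3 -c "
from h import *
cap('scene','s2.png')"
```

```text
(no output)
```

View pics/s2.png

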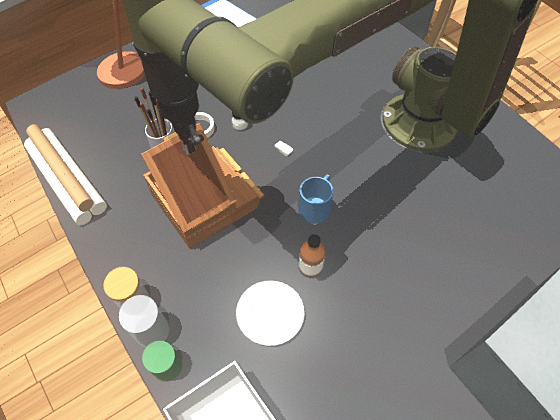

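The lid is about halfway down (face at (190,170)), following the fingertip. Before going on, I'll check brush clearance for the end of the stroke.

```bash
python3 - <<'E'
from h import *
p,d,c=cap('top','t3.png');P=cloud(d,c);v,u=np.mgrid[:420,:560]
q=P[(d>0)&(u>455)&(u<540)&(v>115)&(v<200)&(P[...,2]>.1)&(P[...,2]<.3)]
print(len(q),np.round(np.percentile(q,[0,1,50,99,100],axis=0),3).tolist())
q=q[q[:,2]>.15];print(len(q),np.round(np.percentile(q,[0,2,50,99],axis=0),3).tolist())
E
```

```text
1218 [[0.627, -0.363, 0.1], [0.63, -0.358, 0.1], [0.654, -0.33, 0.175], [0.692, -0.293, 0.224], [0.696, -0.291, 0.226]]
822 [[0.629, -0.363, 0.15], [0.631, -0.356, 0.152], [0.655, -0.331, 0.191], [0.69, -0.293, 0.224]]
```

```bash
python3 -m crank '[[0,0,0,0,-5,-3,255],[0,0,0,0,-4,-4,255],[0,0,0,0,-4,-4,255],[0,0,0,0,-4,-4,255],[0,0,0,0,-4,-4,255]]'
python3 -m crank '[[0,0,0,0,-4,-4,255],[0,0,0,0,-4,-4,255],[0,0,0,0,-3,-5,255],[0,0,0,0,-3,-5,255],[0,0,0,0,-3,-5,255]]'
python3 -m crank '[[0,0,0,0,-3,-5,255],[0,0,0,0,-3,-5,255],[0,0,0,0,-3,-5,255],[0,0,0,0,-2,-5,255],[0,0,0,0,-2,-5,255]]'
python3 -m crank '[[0,0,0,0,-2,-5,255],[0,0,0,0,-2,-5,255],[0,0,0,0,-2,-5,255],[0,0,0,0,-2,-5,255],[0,0,0,0,-1,-5,255]]'
python3 -m crank '[[0,0,0,0,-1,-4,255],[0,0,0,0,-1,-4,255],[0,0,0,0,-1,-4,255],[0,0,0,0,0,-3,255],[0,0,0,0,0,-3,255]]'
```

```text
clock: 17.6
eef_pos: [0.6637, -0.1345, 0.1995]
ee_rot: [[1.0, 0.006, 0.0], [0.006, -1.0, -0.0], [0.0, 0.0, -1.0]]
wrist_force: [0.5, 0.1, 2.1]
opening: -0.0002
gripper_force: 0.7
clock: 18.1
eef_pos: [0.6635, -0.1514, 0.1762]
ee_rot: [[1.0, 0.006, -0.0], [0.006, -1.0, -0.0], [-0.0, 0.0, -1.0]]
wrist_force: [-0.4, -0.5, 1.7]
opening: -0.0003
gripper_force: 0.6
clock: 18.6
eef_pos: [0.6636, -0.1642, 0.1512]
ee_rot: [[1.0, 0.006, -0.0], [0.006, -1.0, -0.0], [-0.0, 0.0, -1.0]]
wrist_force: [-0.9, -0.1, 2.1]
opening: -0.0003
gripper_force: 0.5
clock: 19.1
eef_pos: [0.6636, -0.1731, 0.1261]
ee_rot: [[1.0, 0.006, -0.0], [0.006, -1.0, -0.0], [-0.0, 0.0, -1.0]]
wrist_force: [1.0, 0.1, 0.7]
opening: -0.0002
gripper_force: 0.5
clock: 19.6
eef_pos: [0.6636, -0.1762, 0.1085]
ee_rot: [[1.0, 0.006, -0.0], [0.006, -1.0, -0.0], [-0.0, 0.0, -1.0]]
wrist_force: [-0.3, -1.5, 0.4]
opening: 0.0001
gripper_force: 0.5
```

```bash
python3 -m crank '[[0,0,0,0,0,-3,255],[0,0,0,0,0,-2,255],[0,0,0,0,0,-2,255],[0,0,0,0,0,-2,255],[0,0,0,0,0,-1,255]]'
python3 -m crank '[[0,0,0,0,0,-1,255],[0,0,0,0,0,-0.5,255],[0,0,0,0,0,-0.5,255],[0,0,0,0,0,0,255],[0,0,0,0,0,0,255]]'
```

```text
clock: 20.1
eef_pos: [0.6636, -0.176, 0.0984]
ee_rot: [[1.0, 0.006, -0.0], [0.006, -1.0, -0.0], [-0.0, 0.0, -1.0]]
wrist_force: [-0.3, -1.2, 0.6]
opening: 0.0
gripper_force: 0.4
clock: 20.6
eef_pos: [0.6636, -0.1759, 0.0965]
ee_rot: [[1.0, 0.006, -0.0], [0.006, -1.0, 0.0], [-0.0, -0.0, -1.0]]
wrist_force: [-0.7, -0.4, 0.8]
opening: 0.0001
gripper_force: 0.2
```

```bash
python3 -m crank '[[0,0,0,0,0,-0.5,255],[0,0,0,0,0,-0.5,255],[0,0,0,0,0,-0.5,255],[0,0,0,0,0,0,255],[0,0,0,0,0,0,255]]'
python3 -m crank '[[0,0,0,0,0,-0.5,255],[0,0,0,0,0,-0.5,255],[0,0,0,0,0,0,255],[0,0,0,0,0,0,255],[0,0,0,0,0,0,255]]'
```

```text
clock: 21.1
eef_pos: [0.6637, -0.1759, 0.0962]
ee_rot: [[1.0, 0.006, 0.001], [0.006, -1.0, -0.0], [0.001, 0.0, -1.0]]
wrist_force: [-2.8, 1.9, 4.9]
opening: -0.0004
gripper_force: 2.6
clock: 21.6
eef_pos: [0.6637, -0.1759, 0.0961]
ee_rot: [[1.0, 0.007, 0.001], [0.007, -1.0, -0.001], [0.001, 0.001, -1.0]]
wrist_force: [-4.7, 2.6, 8.8]
opening: -0.0001
gripper_force: 4.2
```

The lid stopped hard at z=0.096 with 9 N, so it is shut. I'll lift straight off, move clear and check.

```bash
python3 -m crank '[[0,0,0,0,0,10,255],[0,0,0,0,0,40,255],[0,0,0,0,0,45,255],[0,0,0,0,0,45,255],[0,0,0,-20,20,30,255]]'
python3 -m crank '[[0,0,0,-35,30,0,255],[0,0,0,-35,30,0,255],[0,0,0,-35,30,0,255],[0,0,0,-35,30,0,255],[0,0,0,-35,30,0,255]]'
python3 -m crank '[[0,0,0,-10,40,0,255],[0,0,0,0,45,0,255],[0,0,0,0,45,0,255],[0,0,0,0,45,0,255],[0,0,0,0,20,0,255]]'
python3 - <<'E'
from h import *
p,d,c=cap('top','t4.png');P=cloud(d,c);v,u=np.mgrid[:420,:560]
q=P[(d>0)&(P[...,2]>.085)&(P[...,2]<.12)&(P[...,0]>.58)&(P[...,0]<.79)&(P[...,1]>-.26)&(P[...,1]<.02)]
for y in np.arange(-.22,-.02,.03): print(round(y,2),np.round(np.median(q[abs(q[:,1]-y)<.01,2]),4))
print(np.round(np.percentile(q,[1,99],axis=0),3).tolist())
for a,b in((330,372),(378,422)):
  q=P[(d>0)&(v>205)&(v<275)&(u>a)&(u<b)&(P[...,2]>.015)&(P[...,2]<.05)]
  print(np.round(np.percentile(q[:,0],[2,50]),4))
E
```

```text
clock: 22.1
eef_pos: [0.6445, -0.1574, 0.2664]
ee_rot: [[1.0, 0.004, 0.002], [0.004, -1.0, -0.001], [0.002, 0.001, -1.0]]
wrist_force: [0.1, 1.1, -0.2]
opening: 0.0001
gripper_force: 0.0
clock: 22.6
eef_pos: [0.4672, -0.0052, 0.2641]
ee_rot: [[1.0, 0.006, 0.0], [0.006, -1.0, 0.0], [0.0, -0.0, -1.0]]
wrist_force: [0.2, 1.9, 1.8]
opening: 0.0
gripper_force: 0.0
clock: 23.1
eef_pos: [0.458, 0.1922, 0.2638]
ee_rot: [[1.0, 0.009, -0.001], [0.009, -1.0, 0.0], [-0.001, -0.0, -1.0]]
wrist_force: [-0.4, -0.9, 0.1]
opening: -0.0
gripper_force: 0.0
-0.22 0.0962
-0.19 0.0971
-0.16 0.0972
-0.13 0.0973
-0.1 0.0971
-0.07 0.0973
-0.04 0.0969
[[0.618, -0.225, 0.093], [0.759, -0.024, 0.1]]
[0.5337 0.5466]
[0.5359 0.5488]
```

View pics/t4.png

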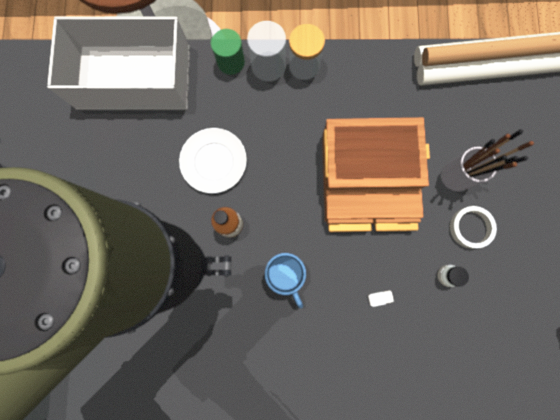

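The lid lies flat at 97 mm right across (325–427, 118–188). Both pulls are home at row 227, and every neighbour is where it was.

```bash
python3 -c "
from h import *
print(order.job_done())"
```

```text
the job is handed in; nothing more can be done
None
```

The paint box is closed and the job is handed in: both drawers are fully home, the lid was eased flat shut, the box didn't shift measurably, and the things around it are where they were.

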